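# Hang the yellow parts basket on the drip stand

### The job

Hang the yellow basket of washed engine parts by its handle on the two-pronged hook of the drip stand, so that it hangs free and level over the tray with its handle bar resting across both prongs. Keep the basket upright on the way so that no parts fall out, and leave the red basket where it is.

Things in the scene. Friction and masses are not known exactly. Their poses are not given: they have to be found in the camera images.
- yellow_handle (a point): Centre of the handle bar of the loose yellow basket, where to grasp (black band). Rigid upright handle: square bar 10 x 10 mm along the basket's y, level and straight for 62 mm each way, centre 112 mm above the underside, on legs 65 mm to each side. Window under the bar: 62 mm high down to the rim, 124 mm wide. Axes: x across the bar, y along it, z up; a half turn looks the same.
- yellow_basket: The same yellow plastic basket, about 0.35 kg: 90 mm in its x, 140 mm in its y, rim 45 mm high. Origin at the centre of its underside, same axes. On the table beside it stand a red basket of the same shape and a grey finned engine cylinder (110 mm across, 85 mm high); the three change places.
- red_handle (a point): Centre of the handle bar of the red basket: same shape, size and axes as the yellow one. A bystander, to be left where it stands.
- hook_seat (a point): Where the bar's centre rests when hung, 199.5 mm above the table, midway between the prongs, the bar along this point's y. x points along the level prongs from their open ends to the post, z up. The prongs (9 mm thick) run at y = -32 and +32 mm, tops 5 mm below this point. Their upturned blue ends, at x = -50 to -32 mm, rise 10 mm above it. Come in over them from -x with the prongs in the window.
- stand: The fixed drip stand: grey post, dark base plate, steel tray (24 mm high), two-pronged steel hook. Origin on the table straight below the hook seat, same axes as it. The prongs' cross bar and the post begin at x = +105 mm; the base plate covers x = -100 to +140 mm and y = -85 to +85 mm. Nothing is taller than the prongs' blue ends (210 mm), and between prongs and tray it is empty.
Not all that is in view belongs to the job. What is shaped like the yellow_basket but pink or turquoise is not meant.

How it is judged:
At the end, for the whole second after the job is handed in: The yellow basket hangs at rest, upright within 10 degrees, its bar on both prongs: bar centre -50 to +70 mm from the seat point along the prongs, within 35 mm across and 12 mm in height; speed under 0.03 m/s, 0.3 rad/s. The red basket is within 30 mm of its start (x of yellow_handle in the frame of hook_seat between -0.05 and 0.07 m and y of yellow_handle in the frame of hook_seat between -0.035 and 0.035 m and z of yellow_handle in the frame of hook_seat between -0.012 and 0.012 m and angle between yellow_handle's own z axis and vertical below 0.18 rad and linear speed of yellow_basket below 0.03 m/s and angular speed of yellow_basket below 0.3 rad/s and distance of red_handle from where it was at the start of the episode below 0.03 m); the robot touches nothing.
It fails at once if the yellow basket is tipped by more than 40 degrees (angle between yellow_handle's own z axis and vertical above 0.7 rad).
It fails at once if the red basket is moved by more than 30 mm (distance of red_handle from where it was at the start of the episode above 0.03 m).
It also fails if it takes over 43 s, if anything falls off the work surface, if the arm or the gripper's body presses on something with over 40 N, if the wrist force passes 120 N, or if a joint passes its speed limit or range.

### The arm

A 7-joint arm with a two-finger parallel gripper is mounted at the origin on the work surface. World frame = base frame: x ahead of the robot, y to its left, z up, the work surface at z = 0. Lengths are in m, angles in rad, forces in N, time in s.
With the tool pointing down it reaches from about 0.4 to 0.85 m from the base axis. Payload 10.4 kg.
Tool frame: the origin (TCP) lies on the centre line of the jaws, within the pads' length; the fingertips stand r.tip_extent ahead of it and the grasp point (between the pads) lies 8 mm behind it (r.tip_extent is the distance from the TCP to the fingertips, in m); z points along the fingers, y is the direction in which the jaws open and shut (so a half turn about z gives the same grasp; the last joint's range is limited). The gripper opens to 87 mm and grips with 3 to 60 N. Pads are 19 mm wide; open, the fingers measure 117 mm over their backs; the gripper's body (75 mm by 190 mm) begins 51 mm behind the grasp point.
Start: joints at [1.152, 0.332, -0.065, 1.46, 0.022, 1.35, -0.088], TCP at [0.241, -0.577, 0.234] pointing down, gripper open.
Joint ranges: [-2.6, 2.6], [-0.5, 2.12], [-1.47, 1.34], [0.16, 2.42], [-1.27, 4.41], [0.06, 2.06], [-2.6, 2.6]. Speed limits (rad/s): [2.22, 2.22, 2.79, 2.79, 3.14, 3.14, 3.14].

### API

Orientations are given as a unit quaternion [x, y, z, w].
In Python, from bench import r gives the robot as it stands.
- The arm moves only by the shell command python3 -m jog 'ROWS' [FORCE]. ROWS is JSON, a list of rows, each a list of 7 numbers: the shift along the tool's x, y, z in cm, then the turn, a rotation vector about the tool's x, y, z in rad, then the opening, from -1 (shut) to 1 (fully open). In form: [[tx, ty, tz, wx, wy, wz, jaw], ...]. A call has 1 to 20 rows; each row shifts and turns the commanded pose from where the row before left it, along the tool's axes as they then stand; what a row does not reach is not made up. A row lasts 1/8 s, in which the tool goes at most 62.5 mm and 10.7 degrees, less where a joint would pass 70% of its speed; a pose out of reach is approached as far as the arm can. A call with a gripper value outside its range is refused whole. The fingers move at their own pace and stop on an object; FORCE is the grip in N (left out, the last holds). Time passes only in rows, so rows that do not move let the fingers close. It gives the time, the measured TCP pose, the force and the opening at its end, in the units of the state.
- r.read_state(): the state, without advancing time (a new reading comes with each control period).
- r.camera(name): name is "scene" or "side" or "wrist"; returns a dict with "frame" (420x560x3 uint8, red, green, blue), "fx", "fy", "cx", "cy" (pixels), "camera_from_world" (4x4, takes a point from world to camera coordinates). Camera axes: x right, y down, z forward; pixel columns grow to the right and rows downward; lengths in m; the calibration is good to about 2 mm. The wrist camera is an equidistant fisheye: a pixel r from the principal point sees the ray r / f radians off the axis. A picture is of the moment at which its call begins. There is no depth.
- r.close_job(): hands the job in, once; it reports no verdict.
Trained networks look in a picture, given as the dict that the camera call returned (one of the last four; its "shot" number tells which), for a name from the list of things; names that differ only in an ending like _2 or _b are one class to them, and where a whole thing is asked for, a point or a joint stands for the part that bears it (a point fixed in the world has none). Each returns a list of dicts, best first, with "score" (0 to 1); they miss things now and then, are a little off and sometimes report something else, mostly with a low value. They report only what shows in the picture. A call takes as long as a camera call. They do not tell look-alikes from the thing itself.
- r.search_frame(picture, thing): "rect" ([left, top, right, bottom] in pixels, round what is visible of it).
The state is a dict: "time": time; "joint_positions": joint angles; "joint_vel": joint speeds; "joint_torque": joint torques, N m; "ee_pos": TCP position; "eef_rot": TCP orientation; "ft_force": force on the tool from outside, world axes, zero at the start; "torque": the same for the moment, N m; "width": finger opening in m.
Only numpy, scipy, OpenCV 4.12 (cv2) and the standard library are available. Lean on these libraries where they do the work, as an engineer would, in place of code of your own. Each camera call takes 0.05 s, during which the arm holds its last target.

## Working session

There is one attempt and no reset: what is moved stays moved. The work goes in short steps, Python scripts to look and compute and a shell command to move; the robot and the scene stay as the last step left them, time stands still between calls to the robot, and variables do not carry over. Pictures are saved under pics/ and viewed, and the job is handed in when it is done.

```bash
mkdir -p pics; ls; python3 - <<'E'
from bench import r
import cv2
s=r.read_state(); print(s, r.tip_extent)
for n in ["scene","side","wrist"]:
    p=r.camera(n); cv2.imwrite(f"pics/{n}0.png",p["frame"][:,:,::-1]); print(n,p["fx"],p["fy"],p["cx"],p["cy"],p["camera_from_world"].tolist())
    for t in ["yellow_basket","red_handle","yellow_handle","stand","hook_seat"]:
        try: print(t,[(d["rect"],round(d["score"],2)) for d in r.search_frame(p,t)])
        except Exception as e: print(t,e)
E
```

```text
pics
{'time': 0.0, 'joint_positions': array([ 1.15241932,  0.33288538, -0.06470576,  1.46090586,  0.02161133,
        1.34991093, -0.08849308]), 'joint_vel': array([-8.03839205e-04, -7.34995862e-05, -4.03717235e-04,  1.21805860e-03,
        6.72787157e-04, -1.11482410e-03, -8.01019084e-04]), 'joint_torque': array([-7.07925719e-04, -6.23265982e+01,  2.41326622e-02, -3.89890909e+01,
       -6.14701537e-02,  4.00746579e-02,  9.87597605e-05]), 'ee_pos': array([ 0.24080957, -0.57635487,  0.23276245]), 'eef_rot': array([ 9.80480187e-01,  1.96616639e-01, -1.74904398e-04, -6.84784541e-04]), 'ft_force': array([-0.13191009,  0.61731307,  0.48792392]), 'torque': array([0.03882217, 0.02603076, 0.01811291]), 'width': 0.08678481465726023} 0.011
scene 391.67014467392903 391.67014467392903 281.2496979089727 208.22818917311614 [[0.8612896575990956, 0.507895690497047, -0.01490279461579695, -0.4379653434345157], [0.27429874168180246, -0.48944452573228775, -0.8277706545550377, 0.023639000854130295], [-0.42771523941123785, 0.7088624858216325, -0.560868656790664, 1.187032719933003], [0.0, 0.0, 0.0, 1.0]]

[... 897 characters left out ...]
0.85)]
yellow_handle [([274.2, 199.1, 308.7, 267.7], 0.78), ([313.2, 248.8, 383.1, 315.9], 0.66), ([208.4, 187.9, 264.6, 239.9], 0.64)]
stand [([222.9, 109.2, 303.2, 190.2], 0.88)]
hook_seat [([226.5, 112.2, 303.7, 191.4], 0.71), ([275.4, 198.9, 310.6, 269.2], 0.63)]
wrist 325.19226210127806 325.19226210127806 282.8041827172875 210.8693849476618 [[0.3856286324380166, -0.9226538975989641, 0.0005857383616246593, -0.6260509885029881], [-0.8948920073824714, -0.373870677033269, 0.24369860889561656, -0.03091279431658702], [-0.22463048093916094, -0.09450133385369876, -0.9698508364346115, 0.3881761568812197], [0.0, 0.0, 0.0, 1.0]]
yellow_basket []
red_handle []
yellow_handle []
stand []
hook_seat []
```

View pics/scene0.png

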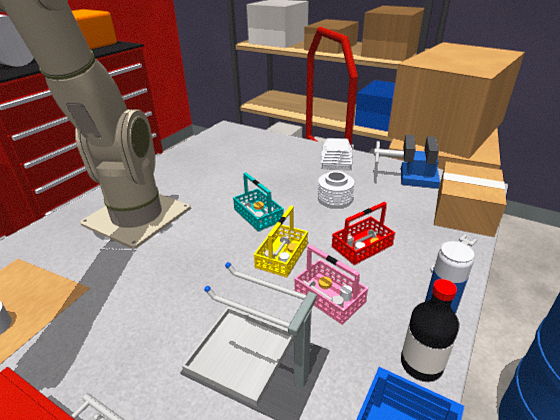

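View pics/side0.png

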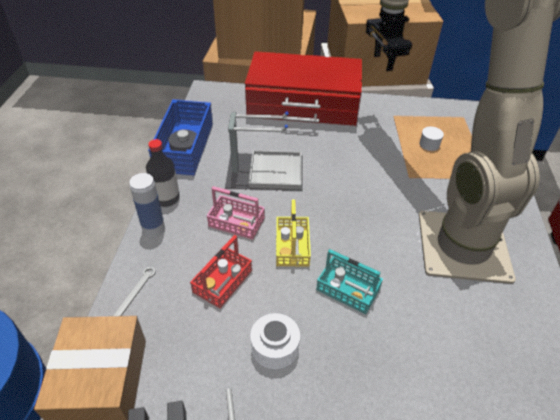

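```bash
python3 - <<'E'
import cv2
a=cv2.imread("pics/scene0.png")[165:345,225:405]; b=cv2.imread("pics/side0.png")[180:330,180:400]
cv2.imwrite("pics/sc1.png",cv2.resize(a,(600,600),interpolation=2)); cv2.imwrite("pics/sd1.png",cv2.resize(b,(800,545),interpolation=2))
c=cv2.imread("pics/scene0.png")[240:420,170:350]
cv2.imwrite("pics/sc2.png",cv2.resize(c,(600,600),interpolation=2))
c=cv2.imread("pics/side0.png")[90:210,200:320]
cv2.imwrite("pics/sd2.png",cv2.resize(c,(600,600),interpolation=2))
E
```

```text
(no output)
```

View pics/sc1.png

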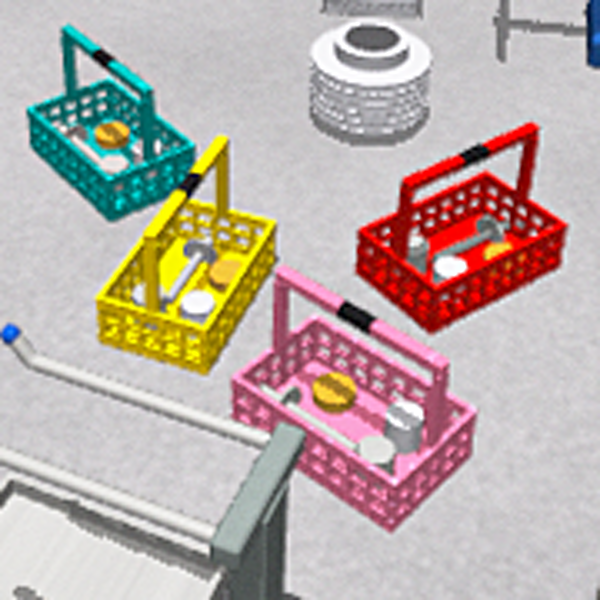

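View pics/sd1.png

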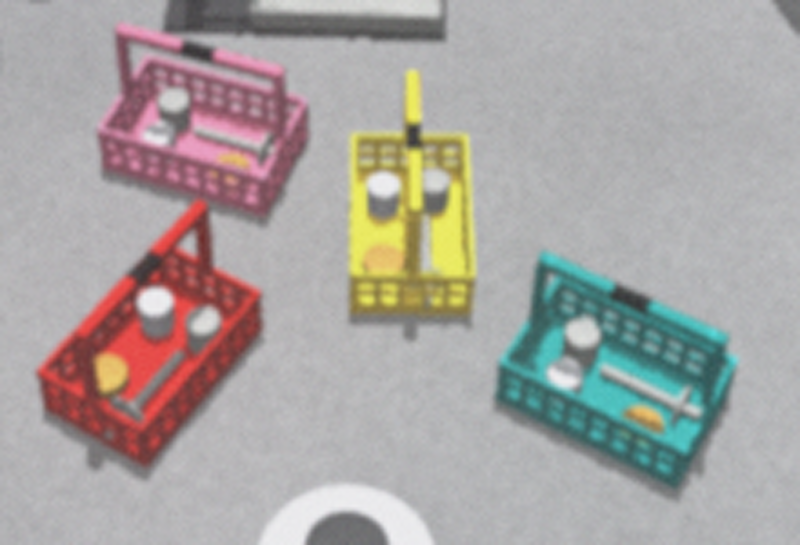

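View pics/sc2.png

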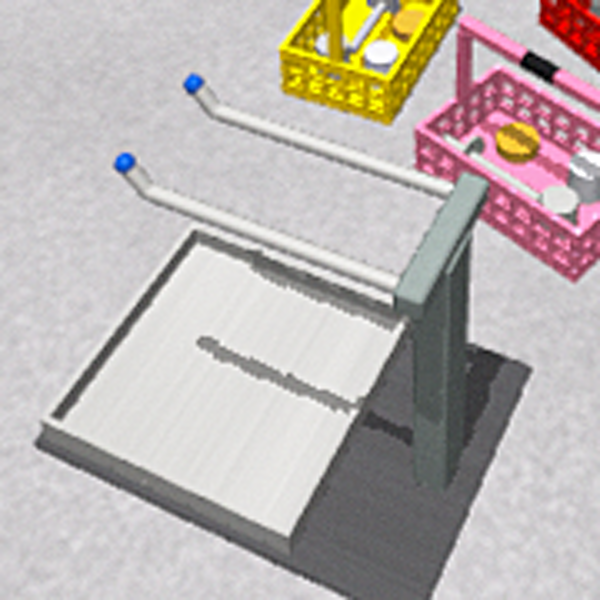

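View pics/sd2.png

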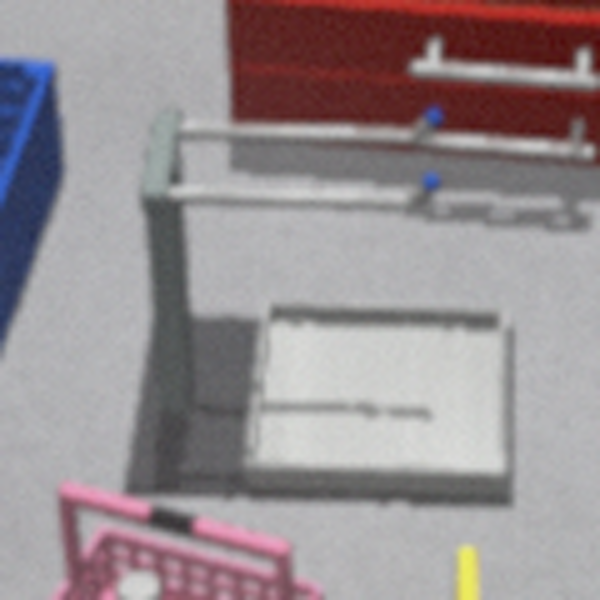

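```bash
cat > h.py <<'E'
import numpy as np
from bench import r
def P(p): return np.array([[p["fx"],0,p["cx"]],[0,p["fy"],p["cy"]],[0,0,1]])@np.array(p["camera_from_world"])[:3]
def tri(ps,pix):
    A=[]
    for M,(u,v) in zip(ps,pix): A+= [u*M[2]-M[0], v*M[2]-M[1]]
    X=np.linalg.svd(np.array(A))[2][-1]; X=X[:3]/X[3]
    e=[np.round((M@np.r_[X,1])[:2]/(M@np.r_[X,1])[2]-q,1).tolist() for M,q in zip(ps,pix)]
    return X,e
def onz(M,q,z):
    u,v=q; A=np.array([u*M[2]-M[0],v*M[2]-M[1]]); return np.linalg.solve(A[:,:2],-(A[:,2]*z+A[:,3]))
E
python3 - <<'E'
from h import *
np.set_printoptions(precision=4,suppress=True)
a=P(r.camera("scene"));b=P(r.camera("side"))
S=lambda x,y:(225+x*.3,165+y*.3); D=lambda x,y:(180+x*.275,180+y*.275)
S2=lambda x,y:(170+x*.3,240+y*.3); D2=lambda x,y:(200+x*.2,90+y*.2)
T={"band":(S(188,186),D(413,136)),"near":(S(152,238),D(412,75)),"far":(S(222,143),D(416,205)),
"redband":(S(473,153),D(147,267)),"pinkband":(S(355,315),D(198,50)),
"tipL":(S2(194,83),D2(431,182)),"tipR":(S2(125,161),D2(434,117)),
"kinkL":(S2(218,113),D2(413,199)),"kinkR":(S2(150,194),D2(416,139)),
"barL":(S2(485,180),D2(155,195)),"trayL":(S2(195,235),D2(510,470)),"plate":(S2(528,372),D2(130,488))}
for k,v in T.items(): print(k,*tri([a,b],v))
print("bar z.112", onz(a,T["band"][0],.117),onz(b,T["band"][1],.117))
for k in ("kinkL","kinkR"): print(k,onz(a,T[k][0],.19),onz(b,T[k][1],.19))
for k in ("tipL","tipR"): print(k,onz(a,T[k][0],.206),onz(b,T[k][1],.206))
E
```

```text
band [0.4735 0.0594 0.1138] [[-0.8, -0.3], [-0.5, 0.2]]
near [ 0.4806 -0.004   0.1117] [[-1.2, -0.4], [-0.7, 0.2]]
far [0.4658 0.123  0.1122] [[-1.1, -0.3], [-0.7, 0.2]]
redband [0.6395 0.2012 0.1139] [[-1.5, -0.2], [-1.0, 0.1]]
pinkband [ 0.641  -0.0094  0.1133] [[-0.2, -0.0], [-0.1, 0.0]]
tipL [ 0.523  -0.2091  0.2038] [[-1.0, -0.4], [-0.4, 0.2]]
tipR [ 0.5279 -0.2726  0.2041] [[-1.0, -0.4], [-0.4, 0.2]]
kinkL [ 0.5349 -0.2098  0.1893] [[-2.4, -0.9], [-1.0, 0.4]]
kinkR [ 0.5393 -0.2723  0.1871] [[-1.9, -0.8], [-0.7, 0.3]]
barL [ 0.6824 -0.1878  0.1944] [[-3.4, -0.7], [-1.3, 0.3]]
trayL [ 0.4689 -0.1714  0.0185] [[-2.9, -1.1], [-1.3, 0.5]]
plate [ 0.7002 -0.1459  0.001 ] [[-1.7, -0.3], [-0.7, 0.1]]
bar z.112 [0.4781 0.0557] [0.4721 0.0616]
kinkL [ 0.5405 -0.2101] [ 0.5323 -0.2112]
kinkR [ 0.5451 -0.274 ] [ 0.537  -0.2701]
tipL [ 0.5268 -0.2108] [ 0.5217 -0.2071]
tipR [ 0.5314 -0.2738] [ 0.5267 -0.271 ]
```

The yellow basket meant is at scene (282,240) and side (293,238). It is plain yellow, while the turquoise (258,200), pink (331,285) and red (363,232) ones differ clearly in the enlarged crops. Its handle triangulates to (0.474, 0.059, 0.113), which matches the 112 mm height given. The blue hook ends come out 64 mm apart at z = 0.204, which also fits.

Next I move over the handle.

```bash
python3 -m jog '[[3.83,-4.14,0,0,0,0,1],[3.83,-4.14,0,0,0,0,1],[3.83,-4.14,0,0,0,0,1],[3.83,-4.14,0,0,0,0,1],[3.83,-4.14,0,0,0,0,1],[3.83,-4.14,0,0,0,0,1],[3.83,-4.14,0,0,0,0,1],[3.83,-4.14,0,0,0,0,1],[3.83,-4.14,0,0,0,0,1],[3.83,-4.14,0,0,0,0,1],[3.83,-4.14,0,0,0,0,1],[3.83,-4.14,0,0,0,0,1],[0,0,0,0,0,-0.18,1],[0,0,0,0,0,-0.18,1],[0,0,0,0,0,-0.18,1],[0,0,0,0,0,-0.18,1],[0,0,0,0,0,-0.18,1],[0,0,0,0,0,-0.18,1],[0,0,0,0,0,-0.18,1],[0,0,0,0,0,0,1]]' 30
python3 - <<'E'
from h import *; import cv2
p=r.camera("wrist"); cv2.imwrite("pics/w1.png",p["frame"][:,:,::-1])
s=r.read_state();print(s["ee_pos"],s["eef_rot"],s["joint_positions"],s["width"])
print(p["camera_from_world"].tolist())
E
```

```text
time: 3.5
ee_pos: [0.4735, 0.0589, 0.2336]
eef_rot: [0.677, 0.736, 0.0, 0.0]
ft_force: [0.1, -0.7, 0.3]
width: 0.0872
[0.4735397  0.05886962 0.23364294] [6.77924864e-01 7.35131181e-01 2.00732283e-05 1.61767940e-04] [ 0.55059188  0.05485435 -0.78349088  1.80209859  0.04041684  1.30060864
 -0.16200723] 0.08748120185771797
[[0.9964798466892971, 0.08382734267773222, 0.0009443313335260205, -0.47575406380231033], [0.08104719402431564, -0.9661887584197878, 0.24476649166913478, -0.012477950881687721], [0.021430526891851227, -0.24382834068832474, -0.9695815967696162, 0.3928642315431053], [0.0, 0.0, 0.0, 1.0]]
```

View pics/w1.png

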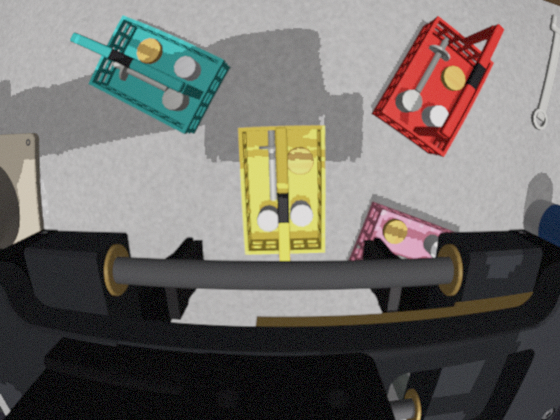

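```bash
cat >> h.py <<'E'
def fish(p,q,z):
    T=np.array(p["camera_from_world"]); d=np.array(q,float)-[p["cx"],p["cy"]]; n=np.linalg.norm(d); th=n/p["fx"]
    v=np.r_[d/max(n,1e-9)*np.sin(th),np.cos(th)]; w=T[:3,:3].T@v; o=-T[:3,:3].T@T[:3,3]; return o+w*(z-o[2])/w[2]
E
python3 - <<'E'
from h import *; import cv2
p=r.camera("wrist")
for q in [(282.5,130),(283,207),(284.5,256)]: print(fish(p,q,.117).round(4))
cv2.imwrite("pics/w1c.png",cv2.resize(p["frame"][115:265,220:350,::-1],(520,600),interpolation=2))
s=r.read_state();q=s["eef_rot"];print(2*np.arctan2(q[1],q[0]))
E
```

```text
[0.4668 0.124  0.117 ]
[0.4725 0.0597 0.117 ]
[0.4774 0.0154 0.117 ]
1.6514470605758196
```

View pics/w1c.png

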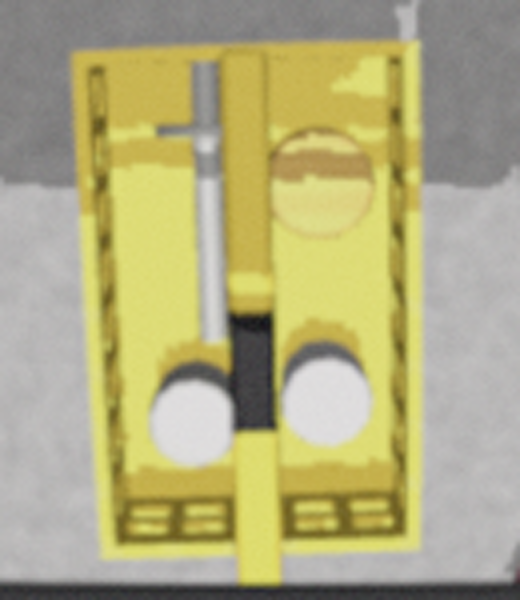

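The band at wrist (283,207) maps to (0.4725, 0.0597). That agrees with the triangulated handle, and the jaws straddle the bar. I'll descend and grasp.

```bash
python3 -m jog '[[0,0,2.6,0,0,-0.03,1],[0,0,2.6,0,0,0,1],[0,0,2.6,0,0,0,1],[0,0,2.6,0,0,0,1],[0,0,2.6,0,0,0,1],[0,0,0,0,0,0,1],[0,0,0,0,0,0,1],[0,0,0,0,0,0,-1],[0,0,0,0,0,0,-1],[0,0,0,0,0,0,-1],[0,0,0,0,0,0,-1],[0,0,0,0,0,0,-1],[0,0,0,0,0,0,-1]]' 35
python3 - <<'E'
from h import *; import cv2
p=r.camera("wrist"); cv2.imwrite("pics/w2.png",p["frame"][:,:,::-1])
s=r.read_state();print(s["ee_pos"],s["eef_rot"],s["ft_force"],s["width"])
E
```

```text
time: 5.22
ee_pos: [0.4735, 0.0589, 0.1035]
eef_rot: [0.665, 0.747, -0.0, 0.0]
ft_force: [-0.1, -0.3, 0.2]
width: 0.0347
[0.47352215 0.05888779 0.10352908] [6.65308959e-01 7.46568141e-01 3.66270476e-06 2.03982420e-05] [ 0.1171481  -0.32111157 -0.05008626] 0.031164371643141127
```

View pics/w2.png

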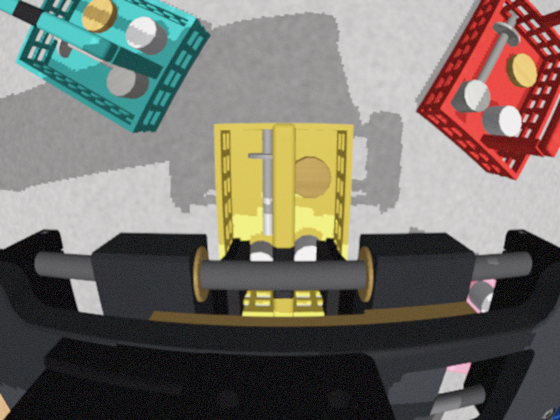

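The fingers are still closing: width is 31 mm, and the bar shows centred between the jaws at column 284. I'll keep closing, then lift a little.

```bash
python3 -m jog '[[0,0,0,0,0,0,-1],[0,0,0,0,0,0,-1],[0,0,0,0,0,0,-1],[0,0,0,0,0,0,-1],[0,0,0,0,0,0,-1],[0,0,0,0,0,0,-1]]'
python3 -m jog '[[0,0,-0.5,0,0,0,-1],[0,0,-1,0,0,0,-1],[0,0,-1.5,0,0,0,-1],[0,0,0,0,0,0,-1],[0,0,0,0,0,0,-1]]'
python3 - <<'E'
from h import *; import cv2
p=r.camera("side"); cv2.imwrite("pics/s3.png",cv2.resize(p["frame"][90:330,150:470,::-1],(800,600),interpolation=2))
s=r.read_state();q=s["eef_rot"];print(s["ee_pos"],2*np.arctan2(q[1],q[0]),s["torque"],s["width"])
E
```

```text
time: 6.02
ee_pos: [0.4735, 0.0589, 0.1035]
eef_rot: [0.665, 0.747, -0.0, 0.0]
ft_force: [0.9, 0.4, -1.7]
width: 0.0094
time: 6.65
ee_pos: [0.4735, 0.0587, 0.1336]
eef_rot: [0.665, 0.747, -0.0, 0.0]
ft_force: [-0.7, -0.2, -2.7]
width: 0.0098
[0.47331678 0.05878127 0.13332186] 1.6857450087801713 [-0.00345052 -0.0331784  -0.01047143] 0.00967252243201784
```

View pics/s3.png

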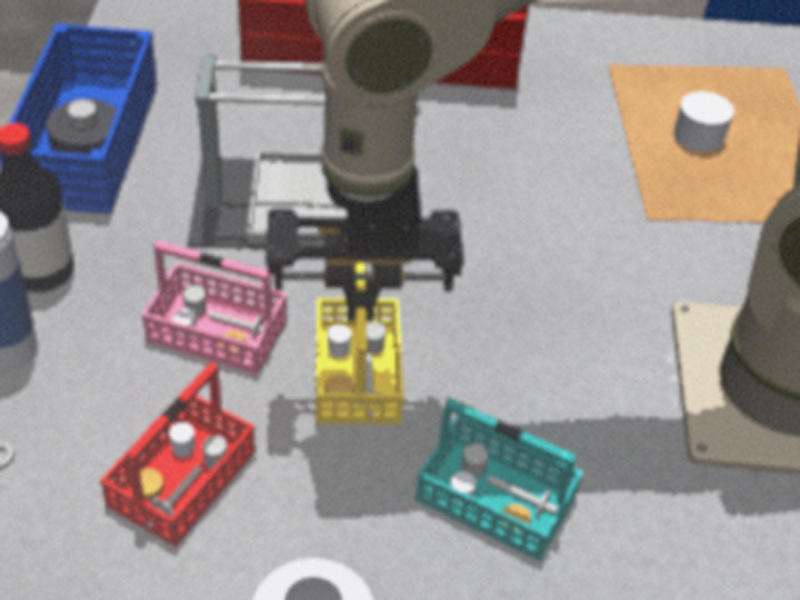

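```bash
python3 -m jog '[[0,0,-1,0,0,0.01,-1],[0,0,-2,0,0,0.01,-1],[0,0,-2.5,0,0,0.01,-1],[0,0,-2.5,0,0,0.01,-1],[0,0,-1.5,0,0,0,-1],[0,0,-0.7,0,0,0,-1],[-1,-0.37,0,0,0,0,-1],[-2,-0.37,0,0,0,0,-1],[-3,-0.37,0,0,0,0,-1],[-3.5,-0.37,0,0,0,0,-1],[-3.5,-0.37,0,0,0,0,-1],[-3.5,-0.37,0,0,0,0,-1],[-3.5,-0.37,0,0,0,0,-1],[-3.5,-0.37,0,0,0,0,-1],[-3.5,-0.37,0,0,0,0,-1],[-2,-0.37,0,0,0,0,-1],[-1.2,-0.37,0,0,0,0,-1],[0,0,0,0,0,0,-1],[0,0,0,0,0,0,-1]]'
python3 - <<'E'
from h import *; import cv2
p=r.camera("side"); cv2.imwrite("pics/s4.png",cv2.resize(p["frame"][60:240,190:430,::-1],(800,600),interpolation=2))
p=r.camera("scene"); cv2.imwrite("pics/c4.png",cv2.resize(p["frame"][180:420,140:400,::-1],(650,600),interpolation=2))
p=r.camera("wrist"); cv2.imwrite("pics/w4.png",p["frame"][:,:,::-1])
s=r.read_state();q=s["eef_rot"];print(s["ee_pos"],2*np.arctan2(q[1],q[0]),s["torque"],s["width"])
E
```

```text
time: 9.07
ee_pos: [0.4559, -0.244, 0.2356]
eef_rot: [0.68, 0.734, 0.0, -0.0]
ft_force: [0.7, -0.5, -3.3]
width: 0.0093
[ 0.4558252  -0.24439903  0.23567925] 1.6472076713441859 [ 0.01355637 -0.05533991  0.0210093 ] 0.009597772195289943
```

View pics/s4.png

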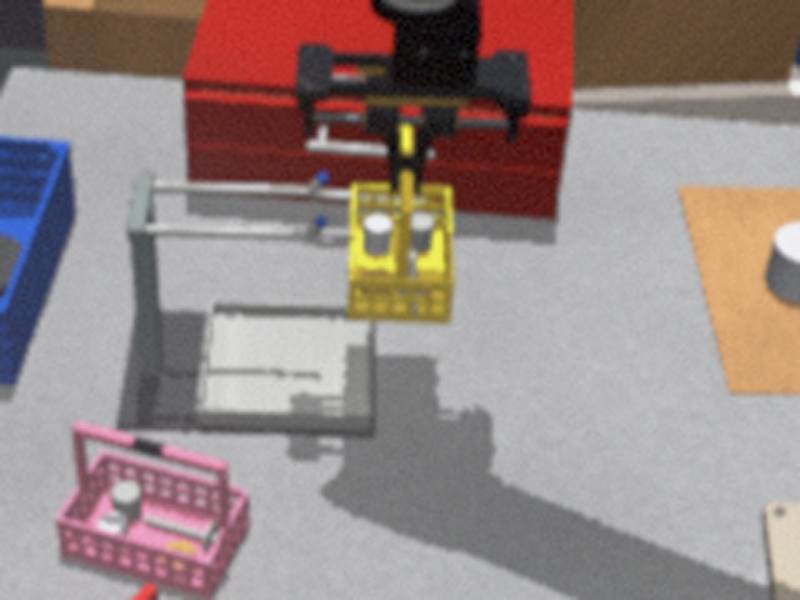

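View pics/c4.png

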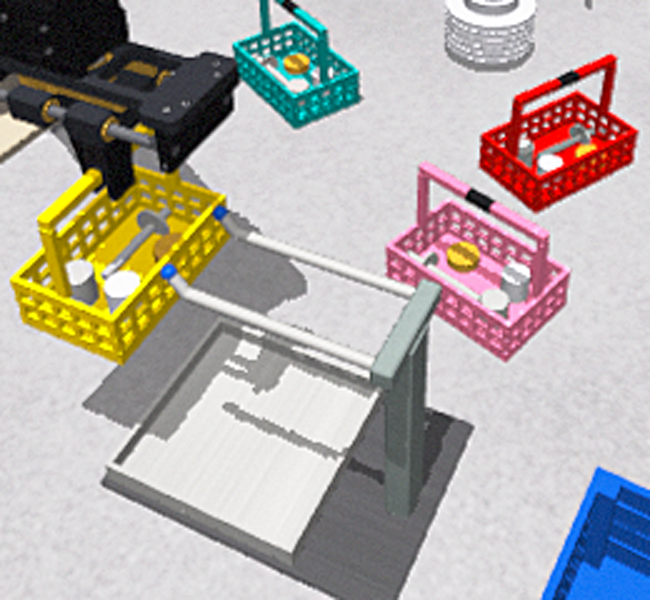

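View pics/w4.png

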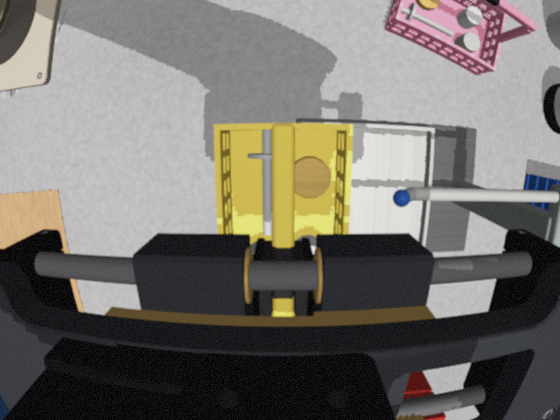

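```bash
python3 - <<'E'
from h import *; import cv2
p=r.camera("wrist")
print(fish(p,(401,198),.205),fish(p,(418,194),.19),fish(p,(540,196),.19))
E
```

```text
[ 0.52287765 -0.21200096  0.205     ] [ 0.54070131 -0.21097347  0.19      ] [ 0.65426073 -0.20159839  0.19      ]
```

The wrist view shows the near blue tip at (401,198), which maps to (0.523, -0.212), and the prong's yaw comes out about 0.08. Both match the earlier fix. I'll move in over the prongs and stop short of contact.

```bash
python3 -m jog '[[0,0.6,0,0,0,0,-1],[-0.1,1.4,0,0,0,0,-1],[-0.1,1.8,0,0,0,0,-1],[-0.1,1.8,0,0,0,0,-1],[-0.1,1.8,0,0,0,0,-1],[-0.1,1.8,0,0,0,0,-1],[0,1.4,0,0,0,0,-1],[0,1.0,0,0,0,0,-1],[0,0,0,0,0,0,-1],[0,0,0.8,0,0,0,-1],[0,0,1.2,0,0,0,-1],[0,0,0.8,0,0,0,-1],[0,0,0,0,0,0,-1]]'
python3 - <<'E'
from h import *; import cv2
p=r.camera("side"); cv2.imwrite("pics/s5.png",cv2.resize(p["frame"][60:240,190:430,::-1],(800,600),interpolation=2))
p=r.camera("scene"); cv2.imwrite("pics/c5.png",cv2.resize(p["frame"][180:420,140:400,::-1],(650,600),interpolation=2))
s=r.read_state();q=s["eef_rot"];print(s["ee_pos"],2*np.arctan2(q[1],q[0]),s["torque"],s["width"])
E
```

```text
time: 10.9
ee_pos: [0.571, -0.2416, 0.2066]
eef_rot: [0.68, 0.733, -0.0, -0.001]
ft_force: [0.1, -0.1, -2.5]
width: 0.0094
[ 0.57159732 -0.24168916  0.20769989] 1.6456837748482465 [-0.08543987 -0.10093224 -0.06620694] 0.009643671250886913
```

View pics/s5.png

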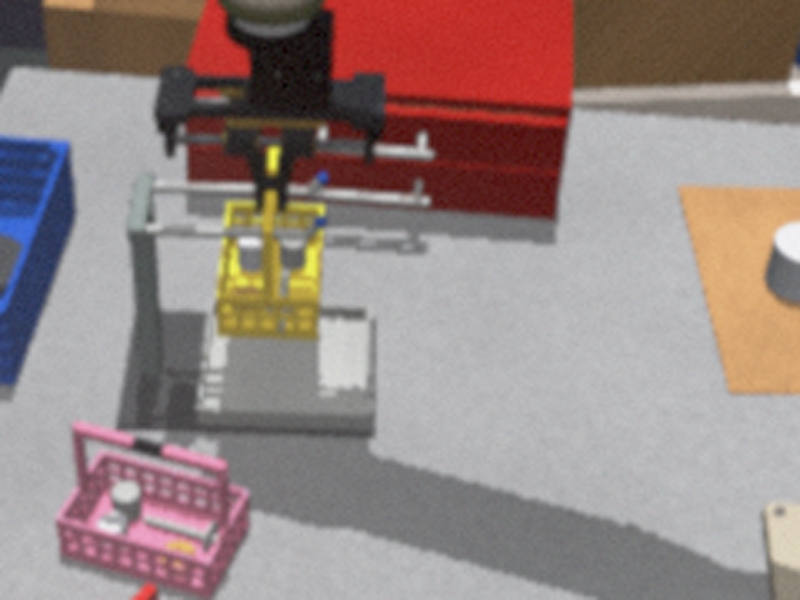

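View pics/c5.png

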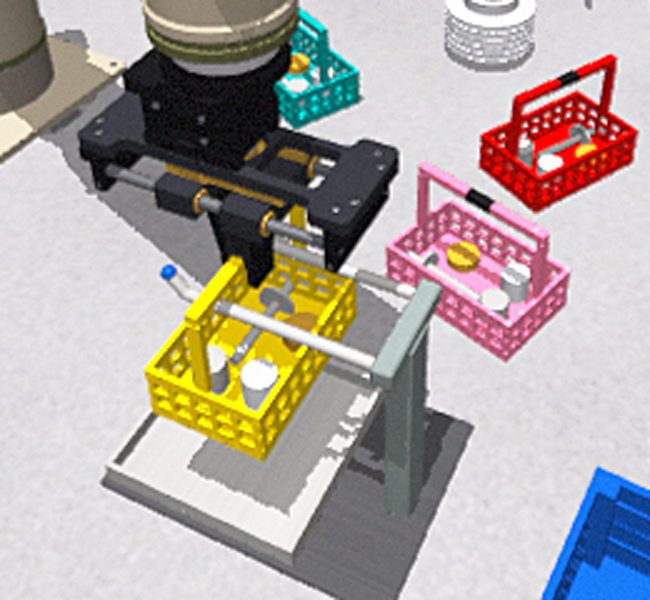

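Both prongs pass under the bar inside the window, and the bar is clear of the blue ends. I'll lower it gently to contact.

```bash
python3 -m jog '[[0,0,0.5,0,0,0,-1],[0,0,0.5,0,0,0,-1],[0,0,0.3,0,0,0,-1],[0,0,0.2,0,0,0,-1],[0,0,0.1,0,0,0,-1],[0,0,0.1,0,0,0,-1],[0,0,0,0,0,0,-1],[0,0,0,0,0,0,-1]]'
```

```text
time: 12.0
ee_pos: [0.5717, -0.2416, 0.1909]
eef_rot: [0.68, 0.733, 0.0, 0.0]
ft_force: [-1.5, 0.3, 2.1]
width: 0.0094
```

The vertical force went from about -3 N to +2 N, so the bar rests on the prongs, at z ≈ 0.199. I'll open and check.

```bash
python3 -m jog '[[0,0,0,0,0,0,0.3],[0,0,0,0,0,0,0.3],[0,0,0,0,0,0,0.3],[0,0,0,0,0,0,0.3],[0,0,0,0,0,0,0.3],[0,0,0,0,0,0,0.3],[0,0,0,0,0,0,0.3],[0,0,0,0,0,0,0.3]]'
python3 -m jog '[[0,0,-0.5,0,0,0,0.3],[0,0,-1,0,0,0,0.3],[0,0,-2,0,0,0,0.3],[0,0,-3,0,0,0,0.3],[0,0,-4,0,0,0,0.3],[0,0,-3,0,0,0,0.3],[0,0,-1,0,0,0,0.3],[0,0,0,0,0,0,0.3],[0,0,0,0,0,0,0.3]]'
python3 - <<'E'
from h import *; import cv2
p=r.camera("side"); a=P(p);cv2.imwrite("pics/s6.png",cv2.resize(p["frame"][60:240,190:430,::-1],(800,600),interpolation=2))
p=r.camera("scene"); cv2.imwrite("pics/c6.png",cv2.resize(p["frame"][180:420,140:400,::-1],(650,600),interpolation=2))
s=r.read_state();print(s["ee_pos"],s["ft_force"],s["width"])
E
```

```text
time: 13.0
ee_pos: [0.5716, -0.2416, 0.1906]
eef_rot: [0.68, 0.733, -0.0, 0.0]
ft_force: [0.2, 0.6, -1.2]
width: 0.0564
time: 14.12
ee_pos: [0.5712, -0.2415, 0.3341]
eef_rot: [0.68, 0.733, -0.0, -0.001]
ft_force: [-0.2, -0.8, -0.3]
width: 0.0563
[ 0.57121821 -0.2415817   0.33425022] [-0.30614537 -0.29686728 -0.43649718] 0.0568136384660834
```

View pics/s6.png

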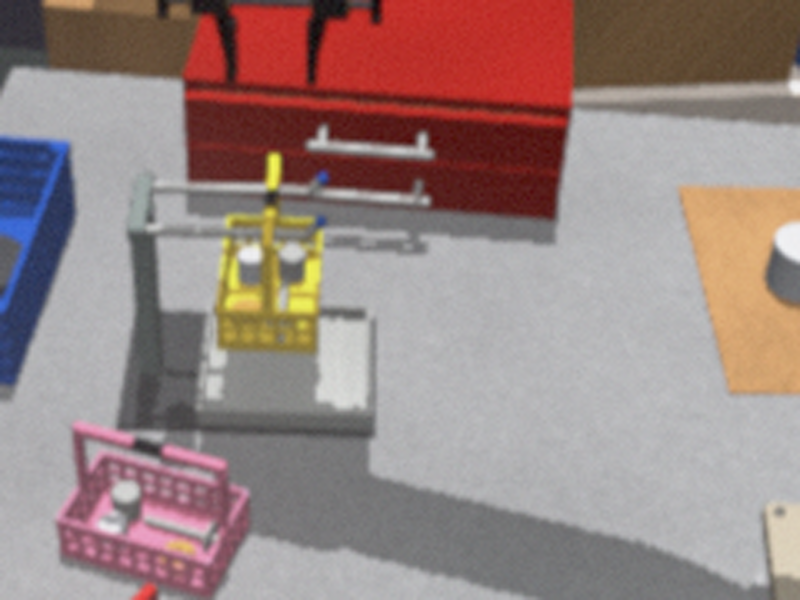

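View pics/c6.png

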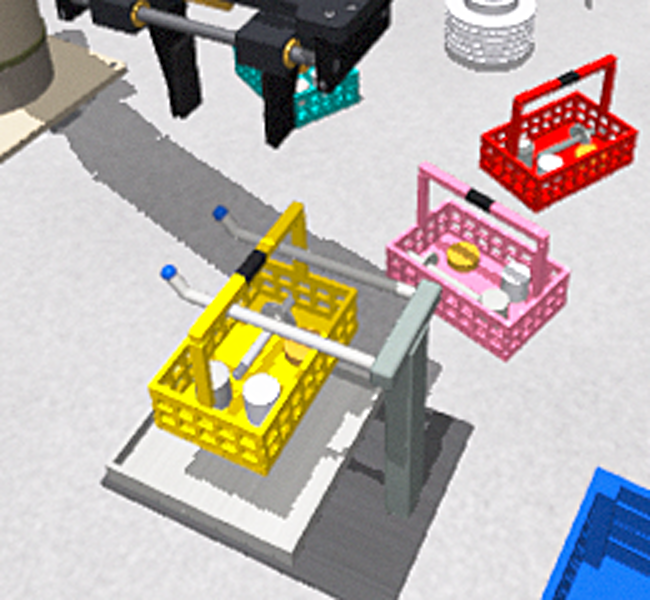

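The basket hangs on both prongs with the band at scene crop (250,265) and side crop (271,196), and the gripper is clear. Last, I'll check position and stillness, then hand in.

```bash
python3 -m jog '[[0,0,0,0,0,0,0.3],[0,0,0,0,0,0,0.3],[0,0,0,0,0,0,0.3],[0,0,0,0,0,0,0.3],[0,0,0,0,0,0,0.3],[0,0,0,0,0,0,0.3],[0,0,0,0,0,0,0.3],[0,0,0,0,0,0,0.3]]'
python3 - <<'E'
from h import *; import cv2
p=r.camera("side");q=r.camera("scene")
for n,x in(("s",tri([P(q),P(p)],[(140+250*.4,180+265*.4),(190+271*.3,60+196*.3)])),("red",tri([P(q),P(p)],[(366.9,210.9),(220.4,253.4)]))): print(n,x)
d=x0=tri([P(q),P(p)],[(240,286),(271.3,118.8)])[0]-[.571,-.239,.1995]
c,s=np.cos(.078),np.sin(.078);print("in hook frame",c*d[0]+s*d[1],-s*d[0]+c*d[1],d[2])
cv2.imwrite("pics/c7.png",cv2.resize(q["frame"][180:420,140:400,::-1],(650,600),interpolation=2))
o=cv2.imread("pics/c6.png").astype(int);print("change mean basket",abs(o-cv2.imread("pics/c7.png"))[200:480,140:360].mean())
a=cv2.imread("pics/scene0.png")[195:270,325:400,::-1].astype(int);print("red change",abs(a-q["frame"][195:270,325:400]).mean())
E
```

```text
time: 15.22
ee_pos: [0.5716, -0.2416, 0.3356]
eef_rot: [0.68, 0.733, 0.0, 0.0]
ft_force: [-0.5, -0.1, -0.6]
width: 0.0565
s (array([ 0.57054761, -0.24075083,  0.20312205]), [[-1.5, -0.5], [-0.6, 0.2]])
red (array([0.63954077, 0.20110511, 0.11395781]), [[-1.4, -0.2], [-1.0, 0.1]])
in hook frame -0.0005874383727876331 -0.0017102541426324044 0.0036220465554061276
change mean basket 1.7880411255411255
red change 15.750992592592592
```

View pics/c7.png

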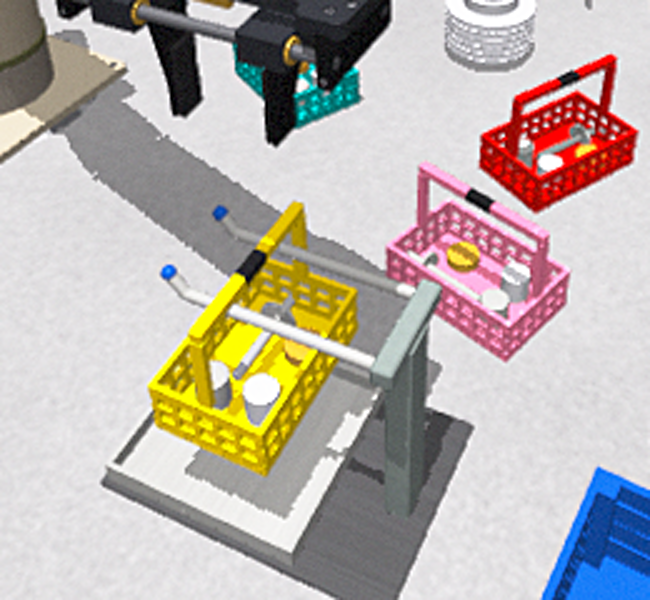

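The red patch's pixel difference of 15.8 is larger than I expected, so I'll check whether the basket moved before handing in.

```bash
python3 - <<'E'
from h import *; import cv2
q=r.camera("scene");p=r.camera("side")
for n,im,(y0,y1,x0,x1) in (("scene0",q,(195,275,322,402)),("side0",p,(228,310,185,262)),("scene0",q,(170,210,310,360))):
    g=lambda f:cv2.cvtColor(np.ascontiguousarray(f[y0:y1,x0:x1]),cv2.COLOR_BGR2GRAY).astype(np.float32)
    a=g(cv2.imread(f"pics/{n}.png"));b=g(im["frame"][:,:,::-1]);print(n,cv2.phaseCorrelate(a,b,cv2.createHanningWindow(a.shape[::-1],cv2.CV_32F)),abs(a-b).mean(),a.mean()-b.mean())
E
```

```text
scene0 ((-0.04397760281184304, 0.03451024255281254), 0.9784978428483009) 5.147879 -4.9849167
side0 ((0.03726426465207311, -0.08812412404705583), 0.8863765782780118) 2.4101996 -1.3639526
scene0 ((0.0016517539695577454, -0.08822964749492002), 0.9899407186508179) 6.39921 -6.3992157
```

The shift is under 0.1 px in both views, so the red basket hasn't moved. The difference came from a uniform brightness change, and the untouched patch around the grey cylinder changed just as much.

```bash
python3 -c "
from bench import r
print(r.close_job())"
```

```text
the job is handed in; nothing more can be done
None
```

I hung the yellow basket by its handle across both prongs of the drip stand and handed the job in after about 15.5 s of the 43 s allowed. No verdict was reported.

- **Position:** the last camera fix puts the bar centre about 1 mm along the prongs and 2 mm across from the seat point. In height it reads 3.6 mm high, inside the 12 mm limit. About 1 mm of that is likely camera error, and I had aimed at the bar's visible band rather than its centre.
- **Hanging:** the basket looks level over the tray with its parts still inside. Two pictures a second apart showed no visible movement.
- **Gripper:** it is about 13 cm above the bar and touches nothing.
- **Red basket:** it did not move; the image shift was under 0.1 px in both views. A plain pixel comparison had first disagreed, but that was a uniform brightness change that also showed on the patch around the grey cylinder.

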